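# Rake the bonsai tray's stones level

### The arm

A 6-joint arm with a two-finger parallel gripper is mounted at the origin on the work surface. World frame = base frame: x ahead of the robot, y to its left, z up, the work surface at z = 0. Lengths are in m, angles in degrees, forces in N, time in s.
With the tool pointing down it reaches from about 0.375 to 0.925 m from the base axis. Payload 5.7 kg.
Tool frame: the origin (TCP) lies midway between the tips of the shut fingers; the grasp point (between the pads) lies manip.tcp_to_grasp behind it (manip.tcp_to_grasp is the distance from the TCP to the grasp point, in m); x points along the fingers, z is the direction in which the jaws open and shut, and the axes are right-handed (so a half turn about x gives the same grasp; the last joint's range is limited). The gripper opens to 88 mm and grips with 3 to 60 N. Pads are 20 mm wide; open, the fingers measure 115 mm over their backs; the gripper's body (75 mm by 178 mm) begins 61 mm behind the grasp point.
Start: joints at [64.968, 20.558, 86.54, -0, 72.909, -6.595], TCP at [0.19, 0.569, 0.223] pointing down, gripper open.
Joint ranges: [-170.27, 170.27], [-57.76, 135], [12.27, 136.19], [-55.21, 235.2], [11.17, 155.16], [-170.74, 170.74]. Speed limits (degrees/s): [136.94, 136.94, 180, 180, 180, 180].

### API

Orientations are given as [roll, pitch, yaw] about the fixed x, y, z axes, in that order (R = Rz(yaw) Ry(pitch) Rx(roll)).
In Python, from station import manip gives the robot as it stands. The module is installed in compiled form; this text tells all that it offers.
- The arm moves only by the shell command python3 -m inch 'ROWS' [OPENING] [FORCE]. ROWS is JSON, a list of rows, each an object of numbers: "x", "y", "z": the shift along the world's x, y, z in cm; "twist": the turn about the world's z in degrees. A call has 1 to 20 rows; each row shifts and turns the pose as measured when the row begins; what a row does not reach is not made up. A row lasts 1/10 s, in which the tool goes at most 50 mm and 8.59 degrees, less where a joint would pass 70% of its speed; a pose out of reach is approached as far as the arm can. A call is refused whole if a number of a shift passes 5 or a number of a turn 8.59, either way. A call with a gripper value outside its range is refused whole. OPENING is the finger opening in cm, from 0 to 8.78, set as the call begins (- or left out, the last holds). The fingers move at their own pace and stop on an object; FORCE is the grip in N (left out, the last holds). Time passes only in rows, so rows that do not move let the fingers close. It gives the time, the measured TCP pose, the force and the opening at its end, in the units of the state.
- manip.get_obs(): the state, without advancing time (a new reading comes with each control period).
- manip.capture(name): name is "scene" or "top" or "wrist"; returns a dict with "image" (480x640x3 uint8, red, green, blue), "fx", "fy", "cx", "cy" (pixels), "R" (3x3) and "t" (3): a world point X has camera coordinates R X + t. Camera axes: x right, y down, z forward; pixel columns grow to the right and rows downward; lengths in m; the calibration is good to about 2 mm. A picture is of the moment at which its call begins. There is no depth.
- manip.finish_job(): hands the job in, once; it reports no verdict.
Trained networks look in the newest picture that a camera, given by its name, has taken for a name from the list of things; names that differ only in an ending like _2 or _b are one class to them, and where a whole thing is asked for, a point or a joint stands for the part that bears it (a point fixed in the world has none). Each returns a list of dicts, best first, with "score" (0 to 1); they miss things now and then, are a little off and sometimes report something else, mostly with a low value. They report only what shows in the picture. A call takes as long as a camera call.
- manip.regions_of(camera, name): "region" (480x640 bool, what is visible of it) and "uv" ([column, row] in pixels, amid what is visible of it).
The state is a dict: "t": time; "joint_pos": joint angles; "joint_velocities": joint speeds; "tau": joint torques, N m; "position": TCP position; "orientation": TCP orientation; "wrist_force": force on the tool from outside, world axes, zero at the start; "torque": the same for the moment, N m; "gripper_width": finger opening in m.
Only numpy, scipy, OpenCV 4.12 (cv2) and the standard library are available. Lean on these libraries where they do the work, as an engineer would, in place of code of your own. Each camera call takes 0.05 s, during which the arm holds its last target.

### The job

Pick up the small rake, the hand tool with steel tines, not the flat smoother, and rake the two upper lava stones off the heap in the blue tray so that all four lie flat in the tray in a single layer. Touch the stones with the rake only, and keep hold of it until they lie level. Then stand the rake on its tines again on the table, clear of the tray.

Things in the scene. Friction and masses are not known exactly. Their poses are not given: they have to be found in the camera images.
- tray: Blue tray with white floor, fixed. Inside 92 (x) x 130 (y) mm, walls and floor 6 thick, rim 20 above the table. Origin: centre of its underside on the table, z up. Stones heaped at its +y end: two below side by side, two on top (lower ones reach 22, upper ones 38 mm above the table); its -y end is bare. Raked towards -y just above the lower stones, the upper ones drop flat into the bare end.
- rake: Hand rake, 170 g, standing on its tines. Level pale wood handle 16 wide (x), 120 long (y), 18 tall; origin at its centre, 70 mm above the tine tips, z up. Head centre 55 mm off along +y: steel bar 84 wide, 34 deep, underside 30 above the tips, 8 tines in two rows. Grip firmly (40 N) at the origin from above, closing along x. The smoother (dark handle, flat plate) may have swapped places with it.
- stone1: Lava-rock chunk, red-brown rounded block 40 (its x) x 46 (its y) x 16 (its z) mm, about 30 g, loose. Origin at its centre. Starts in the lower layer of the heap, on the tray's -x side.
- stone2: Lava-rock chunk, red-brown rounded block 40 (its x) x 46 (its y) x 16 (its z) mm, about 30 g, loose. Origin at its centre. Starts in the lower layer of the heap, on the tray's +x side.
- stone3: Lava-rock chunk, red-brown rounded block 40 (its x) x 46 (its y) x 16 (its z) mm, about 30 g, loose. Origin at its centre. Starts on top of stone 1.
- stone4: Lava-rock chunk, red-brown rounded block 40 (its x) x 46 (its y) x 16 (its z) mm, about 30 g, loose. Origin at its centre. Starts on top of stone 2.

How it is judged (in metres and radians):
On the way, in this order (a step that is already met when the one before it is completed fails the run):
1. the rake is lifted off the table (height (world z) of rake above 0.095 m and contact force between the fingers and rake above 0.5 N), for 0.2 s.
2. all four stones lie flat in the tray in one layer while the rake is still in the gripper (z of each of stone1, stone2, stone3, stone4 in the frame of tray below 0.02 m and x of stone1 in the frame of tray between -0.046 and 0.046 m and y of stone1 in the frame of tray between -0.065 and 0.065 m and x of stone2 in the frame of tray between -0.046 and 0.046 m and y of stone2 in the frame of tray between -0.065 and 0.065 m and x of stone3 in the frame of tray between -0.046 and 0.046 m and y of stone3 in the frame of tray between -0.065 and 0.065 m and x of stone4 in the frame of tray between -0.046 and 0.046 m and y of stone4 in the frame of tray between -0.065 and 0.065 m and contact force between the fingers and rake above 0.5 N), for 0.2 s.
At the end, for the whole second after the job is handed in: All four stones rest flat on the tray floor, none on another (each centre under 20 mm above the table; 14 is flat); the rake stands on its tines on the table, within 10 degrees of upright, handle centre 55 to 74 mm up and over 90 mm from the tray centre, released and at rest (z of each of stone1, stone2, stone3, stone4 in the frame of tray below 0.02 m and x of stone1 in the frame of tray between -0.046 and 0.046 m and y of stone1 in the frame of tray between -0.065 and 0.065 m and x of stone2 in the frame of tray between -0.046 and 0.046 m and y of stone2 in the frame of tray between -0.065 and 0.065 m and x of stone3 in the frame of tray between -0.046 and 0.046 m and y of stone3 in the frame of tray between -0.065 and 0.065 m and x of stone4 in the frame of tray between -0.046 and 0.046 m and y of stone4 in the frame of tray between -0.065 and 0.065 m and linear speed of each of stone1, stone2, stone3, stone4, rake below 0.02 m/s and height (world z) of rake between 0.055 and 0.0745 m and angle between rake's own z axis and vertical below 0.17 rad and horizontal distance between rake and tray above 0.09 m); the robot touches nothing.
It fails at once if the gripper or arm touches a stone (contact force between any of the fingers, the arm and stone1 above 0.3 N or contact force between any of the fingers, the arm and stone2 above 0.3 N or contact force between any of the fingers, the arm and stone3 above 0.3 N or contact force between any of the fingers, the arm and stone4 above 0.3 N).
It also fails if it takes over 51 s, if anything falls off the work surface, if the arm or the gripper's body presses on something with over 40 N, if the wrist force passes 120 N, or if a joint passes its speed limit or range.

## Working session

There is one attempt and no reset: what is moved stays moved. The work goes in short steps, Python scripts to look and compute and a shell command to move; the robot and the scene stay as the last step left them, time stands still between calls to the robot, and variables do not carry over. Pictures are saved under pics/ and viewed, and the job is handed in when it is done.

```bash
mkdir -p pics
python3 - <<'E'
from station import manip
import cv2
print(manip.get_obs(), manip.tcp_to_grasp)
for n in ["scene","top"]:
    c=manip.capture(n); cv2.imwrite(f"pics/{n}0.png",c["image"][:,:,::-1])
    print(n,c["fx"],c["cx"],c["cy"],c["R"],c["t"])
    for nm in ["tray","rake","stone1"]:
        for r in manip.regions_of(n,nm): print(nm,r["score"],r["uv"],r["region"].sum())
E
```

```text
{'t': 0.0, 'joint_pos': array([ 6.49676664e+01,  2.05972788e+01,  8.65972050e+01,  1.64647443e-03,
        7.29103854e+01, -6.59491909e+00]), 'joint_velocities': array([-0.02442421, -0.01747016,  0.00069281,  0.02462462, -0.05980538,
       -0.01430211]), 'tau': array([ 1.67548111e-03, -5.15366578e+01, -2.70719701e+01,  6.74056727e-02,
        3.49448109e-02, -1.33749063e-04]), 'position': array([0.18946759, 0.56857564, 0.22182827]), 'orientation': array([ 172.54579009,   89.89511899, -115.8921097 ]), 'wrist_force': array([-0.79786313, -0.43299782, -0.11840463]), 'torque': array([0.07423484, 0.0151916 , 0.01000707]), 'gripper_width': 0.08788067295967192} 0.0187
scene 588.7765955603319 323.4901431466196 235.3749896377492 [[-0.77188285  0.63566235 -0.01141225]
 [ 0.36291108  0.42580125 -0.8288479 ]
 [-0.52200805 -0.64391512 -0.55935759]] [ 0.44468753 -0.10906438  1.12787656]
tray 0.83 [417.4, 351.2] 5635
rake 0.69 [283.4, 199.6] 1699
stone1 0.83 [463.2, 387.7] 198
stone1 0.8 [422.2, 396.3] 323
stone1 0.8 [459.0, 364.0] 1256
stone1 0.73 [425.5, 372.3] 1322
top 616.6708586705416 320.83027221312517 235.58666705691107 [[ 0.02412361 -0.99956081 -0.01721159]
 [-0.99145617 -0.02171328 -0.12862035]
 [ 0.12819014  0.02016732 -0.99154454]] [-0.04033288  0.53160439  1.0883054 ]
tray 0.63 [225.9, 226.0] 3102
tray 0.23 [202.5, 205.0] 565
rake 0.88 [431.3, 273.7] 1516
rake 0.71 [191.4, 230.7] 532
rake 0.65 [200.5, 208.6] 541
stone1 0.69 [200.6, 205.6] 537
stone1 0.68 [192.2, 231.4] 551
```

View pics/scene0.png

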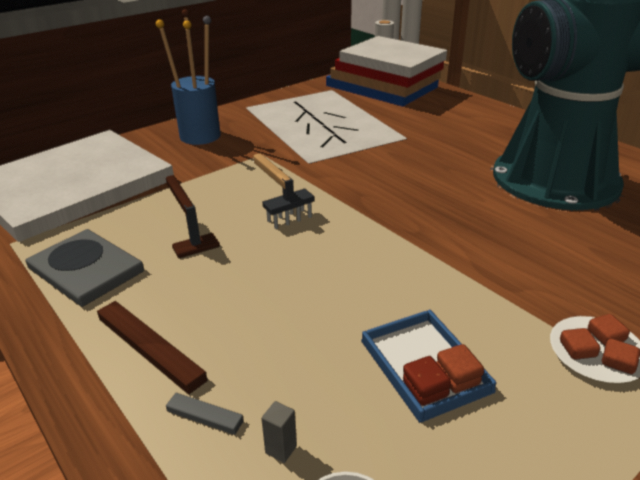

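View pics/top0.png

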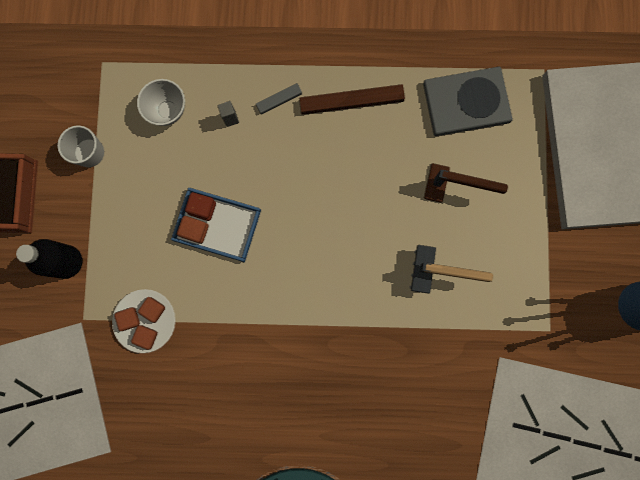

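The top view shows the tray at (217,225), with the stones at its left end. The pale-handled rake is at (425–492, 245–292) with its head at +y, and the dark-handled smoother is at (437,183). Next I'll measure the poses.

```bash
cat > h.py <<'E'
import numpy as np, cv2
from station import manip
def K(c): return np.array([[c["fx"],0,c["cx"]],[0,c["fy"],c["cy"]],[0,0,1.]])
def unproj(c,uv,z):
    uv=np.atleast_2d(np.asarray(uv,float)); R=np.array(c["R"]);t=np.array(c["t"])
    d=(np.linalg.inv(K(c))@np.c_[uv,np.ones(len(uv))].T).T@R   # R^T d
    o=-R.T@t
    s=(z-o[2])/d[:,2]
    return o+s[:,None]*d
def proj(c,X):
    X=np.atleast_2d(X); P=(np.array(c["R"])@X.T).T+np.array(c["t"]); q=(K(c)@P.T).T
    return q[:,:2]/q[:,2:]
def rect(c,mask,z):
    n,l,s,_=cv2.connectedComponentsWithStats(mask.astype(np.uint8))
    k=1+np.argmax(s[1:,4]); v,u=np.nonzero(l==k)
    P=unproj(c,np.c_[u,v],z)[:,:2]
    return cv2.minAreaRect((P*1000).astype(np.float32)),s[k]
E
python3 - <<'E'
from h import *
for n in ["top","scene"]:
    c=manip.capture(n); im=c["image"].astype(int); r,g,b=im[...,0],im[...,1],im[...,2]
    blue=(b>r+25)&(b>g+10)
    win=np.zeros_like(blue)
    if n=="top": win[170:280,160:280]=1
    else: win[300:425,350:505]=1
    print(n,"tray",rect(c,blue&win,0.02))
    hsv=cv2.cvtColor(c["image"],cv2.COLOR_RGB2HSV)
    w2=np.zeros_like(blue)
    if n=="top": w2[255:290,436:500]=1
    else: w2[145:200,245:300]=1
    print(im[270,455],im[285,470]) if n=="top" else print(im[168,270],im[190,260])
    reg=[q for q in manip.regions_of(n,"rake")][0]["region"]
    pale=reg&w2&(r>g+25)
    print("rake",rect(c,pale,0.075),pale.sum())
    x=(225,300,150,290) if False else None
    def crop(name,y0,y1,x0,x1):
        cv2.imwrite(name,cv2.resize(c["image"][y0:y1,x0:x1,::-1],None,fx=5,fy=5,interpolation=cv2.INTER_CUBIC))
    if n=="top": crop("pics/t_tray.png",170,280,160,280); crop("pics/t_rake.png",230,310,380,510)
    else: crop("pics/s_tray.png",300,420,350,505)
E
```

```text
top tray (((551.800048828125, 167.5721893310547), (142.6041717529297, 102.4588394165039), 74.7032241821289), array([171, 188,  90,  74, 565], dtype=int32))
[145 113  73] [151 136 104]
rake (((468.3802795410156, -278.096435546875), (98.1363296508789, 13.363737106323242), 82.47755432128906), array([436, 265,  57,  16, 417], dtype=int32)) 417
scene tray (((558.3146362304688, 172.68618774414062), (150.46722412109375, 109.97491455078125), 74.7833023071289), array([ 363,  310,  132,  111, 2671], dtype=int32))
[188 142  88] [184 161 120]
rake (((470.1305847167969, -271.7898864746094), (124.3973388671875, 25.121366500854492), 81.96131896972656), array([254, 154,  36,  31, 423], dtype=int32)) 423
```

View pics/t_tray.png

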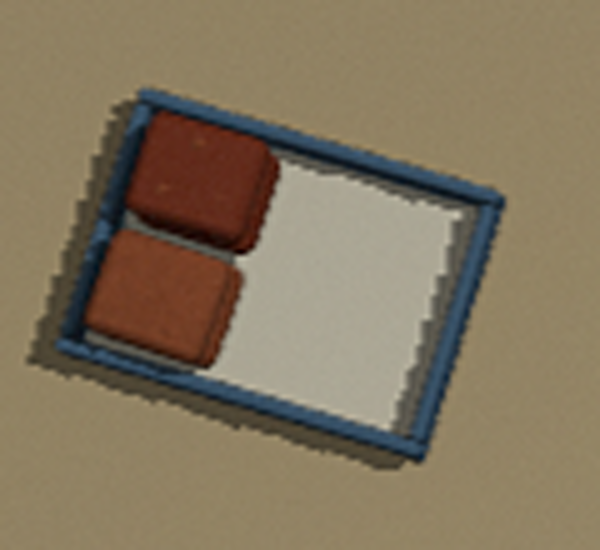

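View pics/t_rake.png

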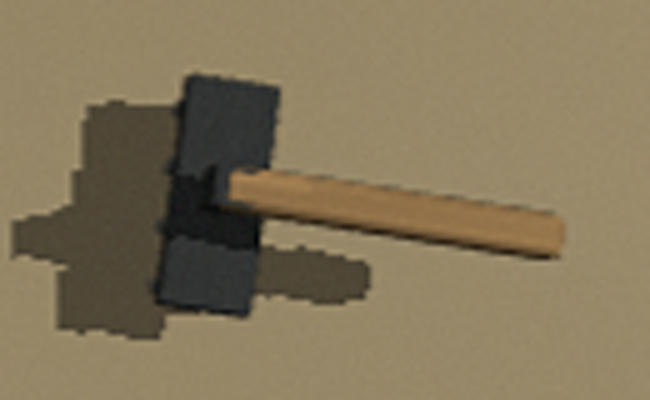

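View pics/s_tray.png

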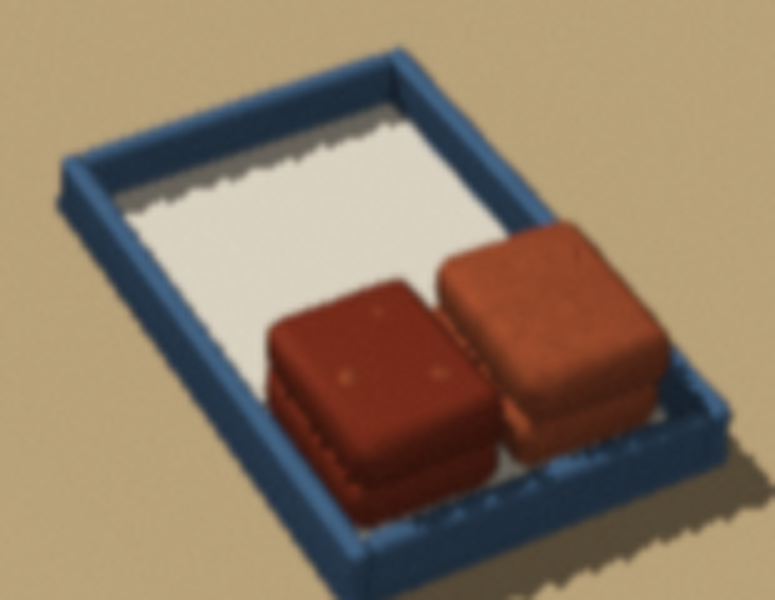

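Run:
```python
from h import *
c=manip.capture("top")
q=lambda pts,x0,y0:[[x0+(a-2)/5,y0+(b-2)/5] for a,b in pts]
P=unproj(c,q([(228,190),(563,234)],380,230),0.079)[:,:2]; print("handle",P,P.mean(0),np.linalg.norm(P[0]-P[1]),np.degrees(np.arctan2(*(P[0]-P[1])[::-1])))
B=unproj(c,q([(185,75),(280,88),(248,317),(155,303)],380,230),0.042)[:,:2]; print("bar",B.mean(0),np.linalg.norm(B[0]-B[3]),np.linalg.norm(B[0]-B[1]))
T=unproj(c,q([(140,90),(503,200),(422,460),(58,345)],160,170),0.02)[:,:2]; print("tray",T.mean(0),[np.linalg.norm(T[i]-T[(i+1)%4]) for i in range(4)],[np.degrees(np.arctan2(*(T[a]-T[b])[::-1])) for a,b in ((0,1),(3,2),(0,3),(1,2))])
s=manip.capture("scene")
S=unproj(s,q([(400,48),(65,160),(362,555),(728,408)],350,300),0.02)[:,:2]; print("tray scene",S.mean(0),[np.linalg.norm(S[i]-S[(i+1)%4]) for i in range(4)],[np.degrees(np.arctan2(*(S[a]-S[b])[::-1])) for a,b in ((3,0),(2,1))])
cv2.imwrite("pics/s_rake.png",cv2.resize(s["image"][140:235,235:335,::-1],None,fx=6,fy=6,interpolation=cv2.INTER_CUBIC))
th=np.radians(-7.5);
o=np.array([0.469,-0.27])
print(proj(s,[[*(o+np.array([-np.sin(th),np.cos(th)])*d),.079] for d in (-.06,.06)]))
print(o)
```

```text
handle [[ 0.47470818 -0.21084804]
 [ 0.46214103 -0.32598983]] [ 0.4684246  -0.26841894] 0.11582558148529169 83.77110508813881
bar [ 0.47573675 -0.21249351] 0.08267220572012056 0.034288628739490144
tray [0.55124227 0.16752923] [np.float64(0.14278991744585917), np.float64(0.10088713694307852), np.float64(0.1422436496645613), np.float64(0.09991590757094089)] [np.float64(74.23945881380453), np.float64(73.84493530956594), np.float64(-14.753958459845038), np.float64(-15.075834954280754)]
tray scene [0.55215649 0.16830206] [np.float64(0.10134834716890775), np.float64(0.13927202812623277), np.float64(0.09980913615449066), np.float64(0.13921715748805605)] [np.float64(74.79996979902802), np.float64(75.43331776268732)]
[[255.62119452 153.08021319]
 [288.24380669 180.07749559]]
[ 0.469 -0.27 ]
```

View pics/s_rake.png

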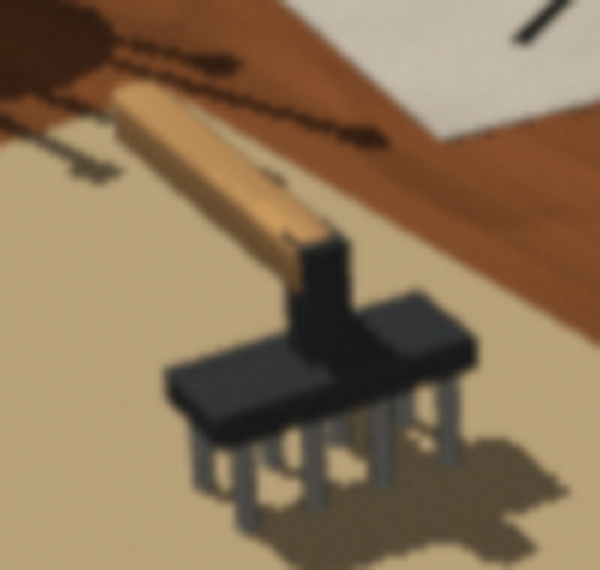

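Run:
```python
from h import *
from scipy.spatial.transform import Rotation as Ro
c=manip.capture("top")
print(unproj(c,[[65,258],[30,255],[640,305],[78,150]],0),unproj(c,[30,255],0.15))
o=manip.get_obs(); R=Ro.from_euler("xyz",o["orientation"],degrees=True).as_matrix(); print(R.round(3), np.degrees(np.arctan2(R[1,2],R[0,2])),o["t"],o["position"])
```

```text
[[ 0.4837706   0.45254078  0.        ]
 [ 0.48793652  0.51936402  0.        ]
 [ 0.42137889 -0.61524646  0.        ]
 [ 0.69249504  0.44359481  0.        ]] [[0.47493349 0.44479666 0.15      ]]
[[-0.    -0.949  0.316]
 [-0.     0.316  0.949]
 [-1.    -0.    -0.   ]] 71.55891780787084 0.75 [0.18978448 0.56914814 0.22263442]
```

```bash
python3 -m inch '[{"x":1.2,"y":-3,"twist":-5},{"x":1.2,"y":-3,"twist":-5},{"x":1.2,"y":-3,"twist":-5},{"x":1.2,"y":-3,"twist":-5},{"x":1.2,"y":-3,"twist":-5},{"x":1.2,"y":-3,"twist":-5},{"x":1.2,"y":-3,"twist":-5},{"x":1.2,"y":-3,"twist":-5},{"x":1.2,"y":-3,"twist":-5},{"x":1.7,"y":-3.5,"twist":-4},{"x":1.7,"y":-3.5,"twist":-4},{"x":1.7,"y":-3.5,"twist":-4},{"x":1.7,"y":-3.5,"twist":-4},{"x":1.7,"y":-3.5,"twist":-4},{"x":1.7,"y":-3.5,"twist":-4},{"x":1.7,"y":-3.5,"twist":-4},{"x":1.7,"y":-3.5,"twist":-4},{"x":1.7,"y":-3.5,"twist":-2},{"x":1.7,"y":-3.5}]' 8.7 40
```

```text
invalid input
```

```bash
python3 -m inch '[{"x":1.2,"y":-3,"z":0,"twist":-5},{"x":1.2,"y":-3,"z":0,"twist":-5},{"x":1.2,"y":-3,"z":0,"twist":-5},{"x":1.2,"y":-3,"z":0,"twist":-5},{"x":1.2,"y":-3,"z":0,"twist":-5},{"x":1.2,"y":-3,"z":0,"twist":-5},{"x":1.2,"y":-3,"z":0,"twist":-5},{"x":1.2,"y":-3,"z":0,"twist":-5},{"x":1.2,"y":-3,"z":0,"twist":-5}]' 8.7 40
```

```text
t: 1.65
position: [0.2997, 0.294, 0.2234]
orientation: [5.2, 89.6, 30.4]
wrist_force: [0.3, 0.3, 0.0]
gripper_width: 0.0871
```

```bash
python3 -m inch '[{"x":1.7,"y":-3.5,"z":0,"twist":-4},{"x":1.7,"y":-3.5,"z":0,"twist":-4},{"x":1.7,"y":-3.5,"z":0,"twist":-4},{"x":1.7,"y":-3.5,"z":0,"twist":-4},{"x":1.7,"y":-3.5,"z":0,"twist":-4},{"x":1.7,"y":-3.5,"z":0,"twist":-4},{"x":1.7,"y":-3.5,"z":0,"twist":-4},{"x":1.7,"y":-3.5,"z":0,"twist":-4},{"x":1.7,"y":-3.5,"z":0,"twist":0},{"x":1.5,"y":-3.5,"z":0,"twist":0},{"x":0,"y":-3.5,"z":0,"twist":0},{"x":0,"y":-3.5,"z":0,"twist":0},{"x":0,"y":-3.5,"z":-1,"twist":0},{"x":0,"y":-3.5,"z":-1,"twist":0},{"x":0,"y":-3.5,"z":-1,"twist":0},{"x":0,"y":-2,"z":-1,"twist":0},{"x":0,"y":0,"z":0,"twist":0}]' 8.7 40
```

```text
t: 3.35
position: [0.4763, -0.2808, 0.1868]
orientation: [-3.7, 88.7, -12.3]
wrist_force: [-0.4, 0.9, 0.6]
gripper_width: 0.0873
```

```bash
cat >> h.py <<'E'
from scipy.spatial.transform import Rotation as Ro
def state():
    o=manip.get_obs(); R=Ro.from_euler("xyz",o["orientation"],degrees=True).as_matrix()
    print("t",round(o["t"],2),"p",o["position"].round(4),"toolx",R[:,0].round(4),"zang",round(float(np.degrees(np.arctan2(R[1,2],R[0,2]))),2),"F",o["wrist_force"].round(1),"w",round(o["gripper_width"],4))
    return o,R
E
python3 - <<'E'
from h import *
c=manip.capture("wrist"); state(); cv2.imwrite("pics/w1.png",c["image"][:,:,::-1])
print(proj(c,[[.469,-.267,.079],[.4757,-.2125,.042],[.462,-.326,.079]]))
E
```

```text
t 3.4 p [ 0.4764 -0.2797  0.1874] toolx [ 0.0229 -0.0046 -0.9997] zang -8.55 F [ 0.3  0.4 -0.7] w 0.0871
[[298.5768053  219.45741807]
 [296.59970745 141.93748529]
 [301.88784597 294.42704843]]
```

View pics/w1.png

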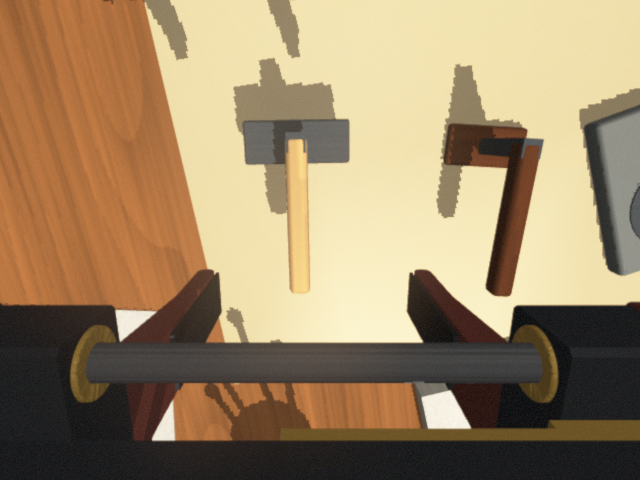

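```bash
python3 -m inch '[{"x":-0.4,"y":0.7,"z":-1,"twist":0.8},{"x":-0.3,"y":0.6,"z":-1.5,"twist":0.7},{"x":0,"y":0,"z":-1.5,"twist":0},{"x":0,"y":0,"z":-1.5,"twist":0},{"x":0,"y":0,"z":-1.5,"twist":0},{"x":0,"y":0,"z":-1.5,"twist":0},{"x":0,"y":0,"z":-1,"twist":0},{"x":0,"y":0,"z":-1,"twist":0},{"x":0,"y":0,"z":0,"twist":0},{"x":0,"y":0,"z":0,"twist":0}]' 8.7 40
python3 - <<'E'
from h import *
c=manip.capture("wrist"); state(); cv2.imwrite("pics/w2.png",c["image"][:,:,::-1])
print(unproj(c,[[297,139],[301,292]],.079))
E
```

```text
t: 4.4
position: [0.4672, -0.2508, 0.0799]
orientation: [4.9, 88.6, -1.2]
wrist_force: [0.3, 0.4, -0.2]
gripper_width: 0.087
t 4.45 p [ 0.4672 -0.2508  0.08  ] toolx [ 2.410e-02 -5.000e-04 -9.997e-01] zang -6.13 F [0.3 0.1 0.6] w 0.0868
[[ 0.46716879 -0.18033541  0.079     ]
 [ 0.46078227 -0.24929702  0.079     ]]
```

View pics/w2.png

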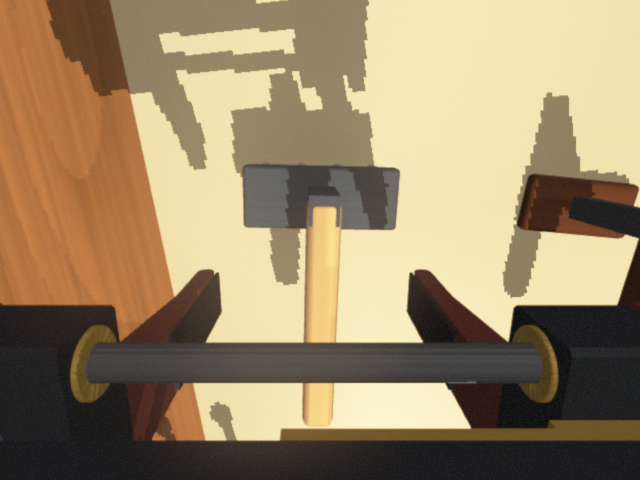

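Run:
```python
from h import *
c=manip.capture("wrist"); state()
P=unproj(c,[[324,206],[318,416]],.079); print(P,P.mean(0),np.linalg.norm(P[0]-P[1]),np.degrees(np.arctan2(*(P[0]-P[1])[1::-1])))
B=unproj(c,[[244,165],[398,168],[397,229],[244,227]],.042); print(B,B.mean(0))
```

```text
t 4.5 p [ 0.4673 -0.2512  0.0802] toolx [ 2.460e-02 -9.000e-04 -9.997e-01] zang -6.14 F [ 0.4 -0.9  0.5] w 0.087
[[ 0.47555091 -0.21007509  0.079     ]
 [ 0.46142033 -0.31839377  0.079     ]] [ 0.46848562 -0.26423443  0.079     ] 0.10923648331809173 82.56752300394042
[[ 0.43729124 -0.19033339  0.042     ]
 [ 0.51786685 -0.20079813  0.042     ]
 [ 0.51559164 -0.23398343  0.042     ]
 [ 0.43215321 -0.22329029  0.042     ]] [ 0.47572573 -0.21210131  0.042     ]
```

```bash
python3 -m inch '[{"x":0,"y":-0.6,"z":0,"twist":-0.6},{"x":0,"y":-0.4,"z":0,"twist":-0.4},{"x":0,"y":0,"z":-0.5,"twist":0},{"x":0,"y":0,"z":-0.7,"twist":0},{"x":0,"y":0,"z":-0.5,"twist":0},{"x":0,"y":0,"z":0,"twist":0},{"x":0,"y":0,"z":0,"twist":0}]' 8.7 40; python3 -c "
from h import *
state()"
```

```text
t: 5.2
position: [0.4682, -0.2636, 0.0629]
orientation: [0.4, 88.4, -6.9]
wrist_force: [-0.5, -0.2, -0.0]
gripper_width: 0.0871
t 5.2 p [ 0.4682 -0.2636  0.0629] toolx [ 0.0269 -0.0032 -0.9996] zang -7.3 F [-0.5 -0.2 -0. ] w 0.0871
```

```bash
python3 -m inch '[{"x":0,"y":-0.3,"z":-0.5,"twist":0},{"x":0,"y":0,"z":-0.5,"twist":0},{"x":0,"y":0,"z":0,"twist":0},{"x":0,"y":0,"z":0,"twist":0}]' 8.7 40; python3 -c "
from h import *
state()"
```

```text
t: 5.6
position: [0.4682, -0.2668, 0.0519]
orientation: [0.6, 88.5, -6.7]
wrist_force: [-0.8, -0.1, 0.5]
gripper_width: 0.0866
t 5.6 p [ 0.4682 -0.2668  0.0519] toolx [ 0.0268 -0.0031 -0.9996] zang -7.29 F [-0.8 -0.1  0.5] w 0.0866
```

```bash
python3 -m inch '[{"x":0,"y":0,"z":0,"twist":0},{"x":0,"y":0,"z":0,"twist":0},{"x":0,"y":0,"z":0,"twist":0},{"x":0,"y":0,"z":0,"twist":0},{"x":0,"y":0,"z":0,"twist":0},{"x":0,"y":0,"z":0,"twist":0},{"x":0,"y":0,"z":0,"twist":0},{"x":0,"y":0,"z":0,"twist":0}]' 0 40; python3 -c "
from h import *
state()"
```

```text
t: 6.4
position: [0.4686, -0.2669, 0.0524]
orientation: [-0.3, 88.4, -7.6]
wrist_force: [0.6, -0.1, 0.3]
gripper_width: 0.0265
t 6.4 p [ 0.4686 -0.2669  0.0524] toolx [ 0.0276 -0.0037 -0.9996] zang -7.28 F [ 0.6 -0.1  0.3] w 0.0265
```

```bash
python3 -m inch '[{"x":0,"y":0,"z":0,"twist":0},{"x":0,"y":0,"z":0,"twist":0},{"x":0,"y":0,"z":0,"twist":0},{"x":0,"y":0,"z":0,"twist":0},{"x":0,"y":0,"z":0.5,"twist":0},{"x":0,"y":0,"z":1,"twist":0},{"x":0,"y":0,"z":1.5,"twist":0},{"x":0,"y":0,"z":1.5,"twist":0},{"x":0,"y":0,"z":1.5,"twist":0},{"x":0,"y":0,"z":1,"twist":0},{"x":0,"y":0,"z":0.5,"twist":0},{"x":0,"y":0,"z":0,"twist":0},{"x":0,"y":0,"z":0,"twist":0}]' 0 40
python3 - <<'E'
from h import *
state()
c=manip.capture("wrist");cv2.imwrite("pics/w3.png",c["image"][:,:,::-1])
c=manip.capture("scene");cv2.imwrite("pics/s3.png",cv2.resize(c["image"][60:260,180:440,::-1],None,fx=3,fy=3))
E
```

```text
t: 7.7
position: [0.4672, -0.266, 0.1327]
orientation: [0.3, 88.5, -6.9]
wrist_force: [0.1, -0.5, -1.6]
gripper_width: 0.0157
t 7.7 p [ 0.4672 -0.266   0.1327] toolx [ 0.0261 -0.0032 -0.9997] zang -7.26 F [ 0.1 -0.5 -1.6] w 0.0157
```

View pics/w3.png

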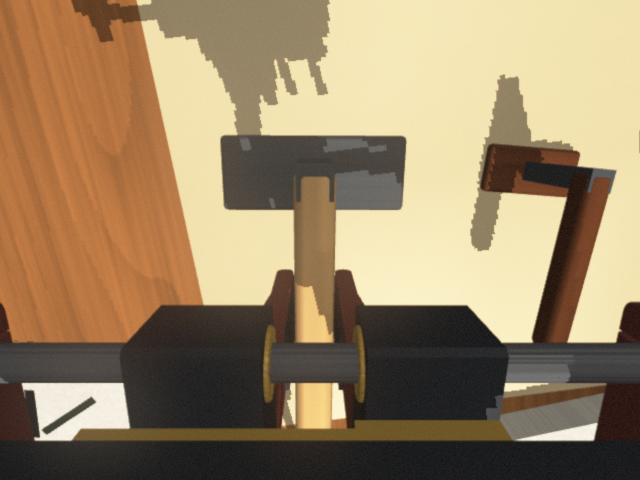

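View pics/s3.png

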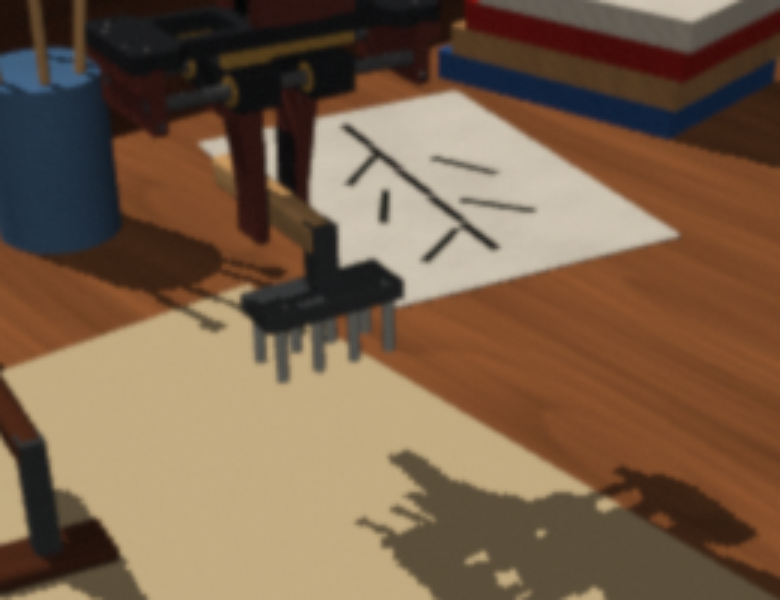

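```bash
cat >> h.py <<'E'
TC=np.array([.552,.168]); ya=np.radians(-15.2)
X_=np.array([np.cos(ya),np.sin(ya)]); Y_=np.array([-np.sin(ya),np.cos(ya)])
def tray(P): d=np.asarray(P)[...,:2]-TC; return np.stack([d@X_,d@Y_],-1)
def tgt(y,x=0): return TC+x*X_+(y-.055)*Y_
E
python3 - <<'E'
from h import *
c=manip.capture("top"); cv2.imwrite("pics/t4.png",cv2.resize(c["image"][170:280,160:280,::-1],None,fx=5,fy=5))
q=[[160+(a-2)/5,170+(b-2)/5] for a,b in [(155,110),(128,210),(272,150),(108,232),(85,325),(238,270),(208,362)]]
print(tray(unproj(c,q,.036)).round(4))
for Y in (.09,.085,0.02,0.0): print(Y,tgt(Y).round(4))
state()
E
```

```text
[[ 0.0426  0.0587]
 [ 0.0043  0.0566]
 [ 0.0405  0.0127]
 [-0.0055  0.0611]
 [-0.0406  0.0584]
 [-0.0054  0.011 ]
 [-0.0407  0.011 ]]
0.09 [0.5612 0.2018]
0.085 [0.5599 0.197 ]
0.02 [0.5428 0.1342]
0.0 [0.5376 0.1149]
t 7.85 p [ 0.467  -0.2659  0.1322] toolx [ 0.0253 -0.0026 -0.9997] zang -7.26 F [-0.4  0.2 -1.8] w 0.0157
```

```bash
python3 -m inch '[{"x":0.3,"y":1,"z":0,"twist":-0.5},{"x":0.5,"y":2,"z":0,"twist":-0.5},{"x":0.5,"y":2.5,"z":0,"twist":-0.5},{"x":0.5,"y":2.5,"z":0,"twist":-0.5},{"x":0.5,"y":2.5,"z":0,"twist":-0.5},{"x":0.5,"y":2.5,"z":0,"twist":-0.5},{"x":0.5,"y":2.5,"z":0,"twist":-0.5},{"x":0.5,"y":2.5,"z":0,"twist":-0.5},{"x":0.5,"y":2.5,"z":0,"twist":-0.5},{"x":0.5,"y":2.5,"z":0,"twist":-0.5},{"x":0.5,"y":2.5,"z":0,"twist":-0.5},{"x":0.5,"y":2.5,"z":0,"twist":-0.5},{"x":0.5,"y":2,"z":0,"twist":-0.5},{"x":0.5,"y":2,"z":0,"twist":0},{"x":0.5,"y":1,"z":0,"twist":0},{"x":0.2,"y":0.5,"z":0,"twist":0},{"x":0,"y":0,"z":0,"twist":0},{"x":0,"y":0,"z":0,"twist":0}]'; python3 -c "
from h import *
state()"
```

```text
t: 9.65
position: [0.5367, 0.093, 0.1245]
orientation: [19.8, 89.4, 5.4]
wrist_force: [0.2, -0.2, -1.5]
gripper_width: 0.016
t 9.65 p [0.5367 0.093  0.1245] toolx [ 9.8e-03  9.0e-04 -1.0e+00] zang -14.46 F [ 0.2 -0.2 -1.5] w 0.016
```

```bash
python3 -m inch '[{"x":0.3,"y":1,"z":0,"twist":-0.5},{"x":0.5,"y":2,"z":0,"twist":-0.2},{"x":0.5,"y":2,"z":0,"twist":0},{"x":0.4,"y":2,"z":0,"twist":0},{"x":0.3,"y":1.5,"z":0,"twist":0},{"x":0.3,"y":1,"z":0,"twist":0},{"x":0,"y":0.5,"z":0,"twist":0},{"x":0,"y":0,"z":0,"twist":0},{"x":0,"y":0,"z":0,"twist":0}]'
python3 - <<'E'
from h import *
o,R=state(); p=o["position"]; print(tray(p),tgt(.086))
c=manip.capture("wrist");cv2.imwrite("pics/w5.png",c["image"][:,:,::-1])
E
```

```text
t: 10.55
position: [0.5604, 0.1939, 0.1242]
orientation: [12.6, 89.5, -3.1]
wrist_force: [-0.5, 0.1, -2.1]
gripper_width: 0.0154
t 10.55 p [0.5604 0.1939 0.1242] toolx [ 8.4e-03 -5.0e-04 -1.0e+00] zang -15.77 F [-0.5  0.1 -2.1] w 0.0154
[0.0013243  0.02721393] [0.56012786 0.19791551]
```

View pics/w5.png

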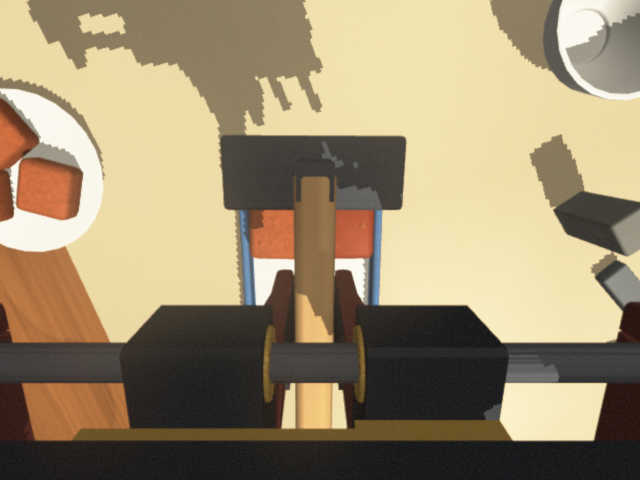

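```bash
python3 -m inch '[{"x":0.1,"y":0.3,"z":0,"twist":0.3},{"x":0,"y":0.1,"z":-0.6,"twist":0.1},{"x":0,"y":0,"z":-0.8,"twist":0},{"x":0,"y":0,"z":-0.8,"twist":0},{"x":0,"y":0,"z":-0.7,"twist":0},{"x":0,"y":0,"z":-0.3,"twist":0},{"x":0,"y":0,"z":0,"twist":0},{"x":0,"y":0,"z":0,"twist":0}]'
python3 - <<'E'
from h import *
o,R=state(); p=o["position"]; print(tray(p))
c=manip.capture("scene");cv2.imwrite("pics/s6.png",cv2.resize(c["image"][270:430,350:520,::-1],None,fx=4,fy=3.75 and 4)[:600])
print(proj(c,[[*(TC+.087*Y_),.03]]))
E
```

```text
t: 11.4
position: [0.5602, 0.196, 0.0882]
orientation: [0.9, 89.7, -14.6]
wrist_force: [0.5, -0.0, -2.1]
gripper_width: 0.0158
t 11.4 p [0.5602 0.196  0.0882] toolx [ 0.0056 -0.0015 -1.    ] zang -15.47 F [ 0.5 -0.  -2.1] w 0.0158
[0.00059909 0.02919778]
[[469.42983243 400.4994045 ]]
```

View pics/s6.png

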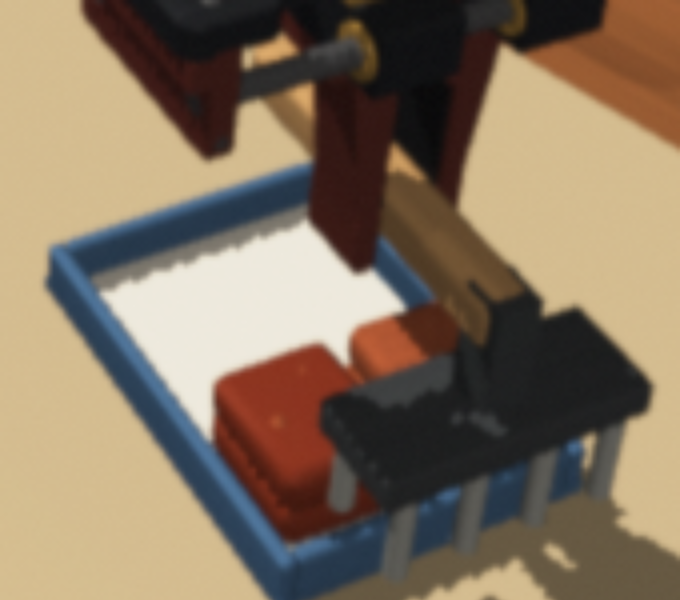

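Run:
```python
from h import *
c=manip.capture("scene")
q=[[449.2,414],[467,407.5],[484,400.7],[500.5,393.2],[435.5,397.5]]
for z in (.026,.031,.036,.041): print(z,(tray(unproj(c,q,z))*1000).round(1).tolist())
```

```text
0.026 [[28.4, 90.5], [5.7, 91.3], [-16.9, 91.4], [-40.3, 90.5], [29.3, 65.1]]
0.031 [[31.2, 93.7], [8.7, 94.5], [-13.7, 94.6], [-36.8, 93.6], [32.1, 68.5]]
0.036 [[34.0, 96.9], [11.8, 97.6], [-10.4, 97.7], [-33.3, 96.8], [34.9, 71.9]]
0.041 [[36.8, 100.0], [14.8, 100.8], [-7.2, 100.9], [-29.8, 100.0], [37.7, 75.3]]
```

```bash
python3 -m inch '[{"x":0,"y":0,"z":-0.4,"twist":0},{"x":0,"y":0,"z":-0.3,"twist":0},{"x":0,"y":0,"z":0,"twist":0},{"x":0,"y":0,"z":0,"twist":0}]'; python3 -c "
from h import *
o,R=state(); p=o['position']; print(tray(p))"
```

```text
t: 11.9
position: [0.5611, 0.1963, 0.0818]
orientation: [8.8, 89.5, -6.6]
wrist_force: [-1.2, 0.7, -2.2]
gripper_width: 0.0154
t 11.9 p [0.5611 0.1963 0.0818] toolx [ 7.9e-03 -9.0e-04 -1.0e+00] zang -15.47 F [-1.2  0.7 -2.2] w 0.0154
[0.00138582 0.02967677]
```

```bash
python3 -m inch '[{"x":0,"y":0,"z":-0.2,"twist":0},{"x":0,"y":0,"z":0,"twist":0},{"x":-0.1,"y":-0.4,"z":0,"twist":0},{"x":-0.15,"y":-0.5,"z":0,"twist":0},{"x":-0.15,"y":-0.5,"z":0,"twist":0},{"x":-0.15,"y":-0.5,"z":0,"twist":0},{"x":-0.15,"y":-0.5,"z":0,"twist":0},{"x":0,"y":0,"z":0,"twist":0}]'
python3 - <<'E'
from h import *
o,R=state(); p=o['position']; print(tray(p))
c=manip.capture("scene");cv2.imwrite("pics/s7.png",cv2.resize(c["image"][270:430,350:520,::-1],None,fx=4,fy=4)[:600])
E
```

```text
t: 12.7
position: [0.5536, 0.17, 0.0799]
orientation: [9.9, 89.5, -5.6]
wrist_force: [-0.1, 0.1, -1.3]
gripper_width: 0.0156
t 12.7 p [0.5536 0.17   0.0799] toolx [ 8.4e-03 -8.0e-04 -1.0e+00] zang -15.48 F [-0.1  0.1 -1.3] w 0.0156
[0.00098803 0.00229529]
```

View pics/s7.png

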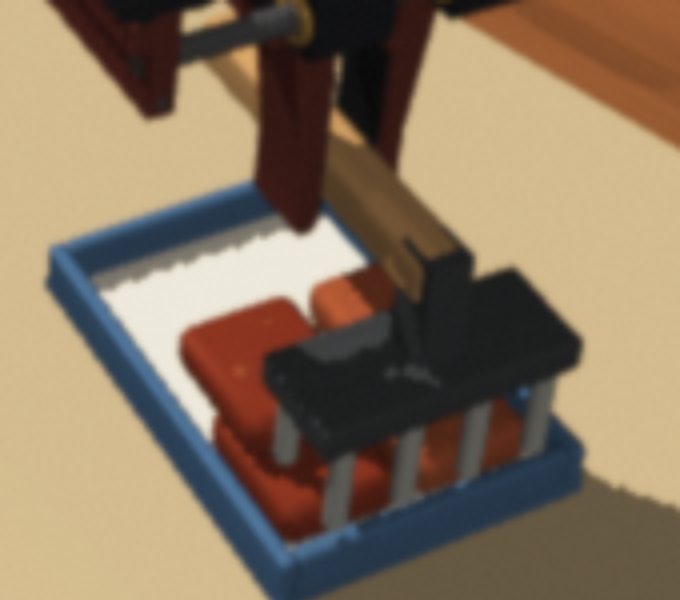

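The upper stones slide cleanly and the lower ones stay put, so I'll keep raking.

```bash
python3 -m inch '[{"x":-0.1,"y":-0.4,"z":0,"twist":0},{"x":-0.15,"y":-0.5,"z":0,"twist":0},{"x":-0.15,"y":-0.5,"z":0,"twist":0},{"x":-0.15,"y":-0.5,"z":0,"twist":0},{"x":-0.15,"y":-0.5,"z":0,"twist":0},{"x":-0.15,"y":-0.5,"z":0,"twist":0},{"x":-0.15,"y":-0.5,"z":0,"twist":0},{"x":0,"y":0,"z":0,"twist":0},{"x":0,"y":0,"z":0,"twist":0}]'
python3 - <<'E'
from h import *
o,R=state(); p=o['position']; print(tray(p))
c=manip.capture("scene");cv2.imwrite("pics/s8.png",cv2.resize(c["image"][270:430,350:520,::-1],None,fx=4,fy=4)[:600])
E
```

```text
t: 13.65
position: [0.543, 0.1331, 0.0801]
orientation: [12.2, 89.5, -3.3]
wrist_force: [-0.8, -0.1, -2.2]
gripper_width: 0.0159
t 13.65 p [0.543  0.1331 0.0801] toolx [ 9.e-03 -5.e-04 -1.e+00] zang -15.5 F [-0.8 -0.1 -2.2] w 0.0159
[ 0.00042328 -0.0360621 ]
```

View pics/s8.png

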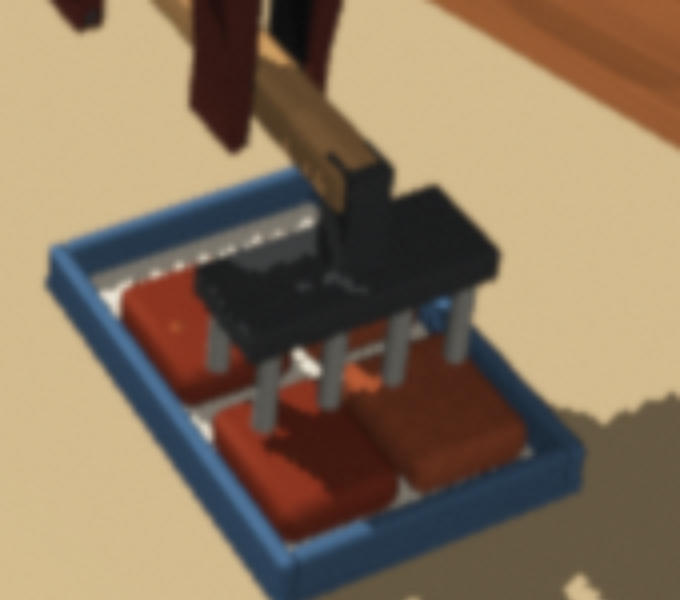

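```bash
python3 -m inch '[{"x":0,"y":0,"z":0.5,"twist":0},{"x":0,"y":0,"z":1,"twist":0},{"x":0,"y":0,"z":1.5,"twist":0},{"x":0,"y":0,"z":1.5,"twist":0},{"x":0,"y":0,"z":1,"twist":0},{"x":0,"y":0,"z":0,"twist":0},{"x":0,"y":0,"z":0,"twist":0}]'
python3 - <<'E'
from h import *
o,R=state()
c=manip.capture("scene");cv2.imwrite("pics/s9.png",cv2.resize(c["image"][270:430,350:520,::-1],None,fx=4,fy=4)[:600])
c=manip.capture("top");cv2.imwrite("pics/t9.png",cv2.resize(c["image"][170:280,160:280,::-1],None,fx=5,fy=5))
E
```

```text
t: 14.4
position: [0.5434, 0.1341, 0.1401]
orientation: [13.2, 89.4, -2.2]
wrist_force: [-0.3, 0.2, -2.3]
gripper_width: 0.0157
t 14.4 p [0.5434 0.1341 0.1401] toolx [ 1.050e-02 -4.000e-04 -9.999e-01] zang -15.41 F [-0.3  0.2 -2.3] w 0.0157
```

View pics/s9.png

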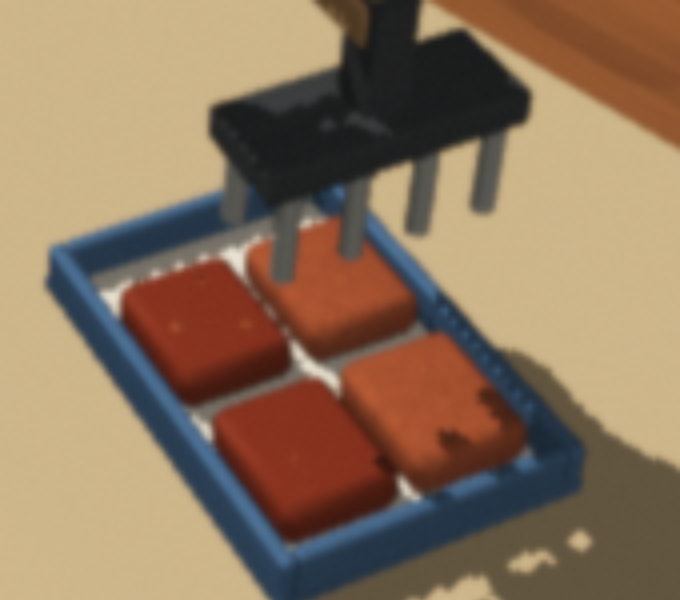

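View pics/t9.png

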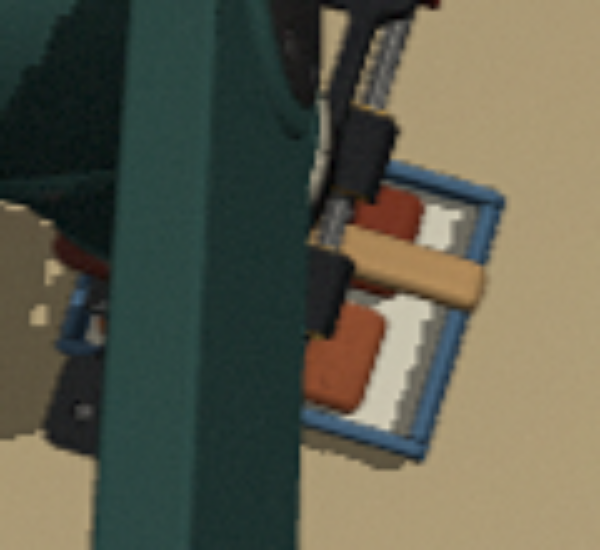

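```bash
python3 -m inch '[{"x":-0.3,"y":-1,"z":0,"twist":0},{"x":-0.4,"y":-2,"z":0,"twist":0},{"x":-0.6,"y":-2.5,"z":0,"twist":0},{"x":-0.6,"y":-2.5,"z":0,"twist":0},{"x":-0.6,"y":-2.5,"z":0,"twist":0},{"x":-0.6,"y":-2.5,"z":0,"twist":0},{"x":-0.6,"y":-2.5,"z":0,"twist":0},{"x":-0.6,"y":-2.5,"z":0,"twist":0},{"x":-0.6,"y":-2.5,"z":0,"twist":0},{"x":-0.6,"y":-2.5,"z":0,"twist":0},{"x":-0.6,"y":-2,"z":0,"twist":0},{"x":-0.3,"y":-1,"z":0,"twist":0},{"x":0,"y":-0.5,"z":0,"twist":0},{"x":0,"y":0,"z":-0.5,"twist":0},{"x":0,"y":0,"z":-1,"twist":0},{"x":0,"y":0,"z":-1,"twist":0},{"x":0,"y":0,"z":-1,"twist":0},{"x":0,"y":0,"z":-0.5,"twist":0},{"x":0,"y":0,"z":0,"twist":0},{"x":0,"y":0,"z":0,"twist":0}]'
python3 - <<'E'
from h import *
o,R=state()
c=manip.capture("scene");cv2.imwrite("pics/s10.png",c["image"][:,:,::-1])
E
```

```text
t: 16.5
position: [0.4654, -0.142, 0.0869]
orientation: [179.0, 89.5, 163.9]
wrist_force: [-0.6, 0.3, -1.2]
gripper_width: 0.0157
t 16.5 p [ 0.4654 -0.142   0.0869] toolx [-0.0084  0.0024 -1.    ] zang -15.16 F [-0.6  0.3 -1.2] w 0.0157
```

View pics/s10.png

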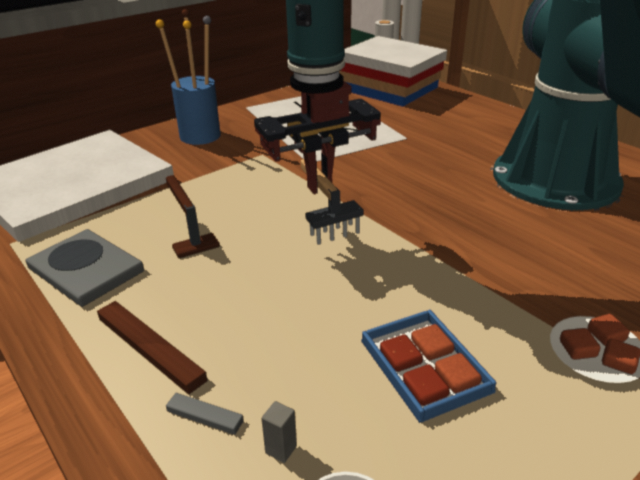

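```bash
python3 -m inch '[{"x":0,"y":0,"z":-0.6,"twist":0},{"x":0,"y":0,"z":-0.8,"twist":0},{"x":0,"y":0,"z":-0.7,"twist":0},{"x":0,"y":0,"z":-0.3,"twist":0},{"x":0,"y":0,"z":0,"twist":0},{"x":0,"y":0,"z":0,"twist":0}]'; python3 -c "
from h import *
state()"
```

```text
t: 17.15
position: [0.4661, -0.1424, 0.0615]
orientation: [-179.0, 89.6, 165.8]
wrist_force: [0.1, -1.1, -1.2]
gripper_width: 0.0161
t 17.15 p [ 0.4661 -0.1424  0.0615] toolx [-0.0067  0.0017 -1.    ] zang -15.18 F [ 0.1 -1.1 -1.2] w 0.0161
```

```bash
python3 -m inch '[{"x":0,"y":0,"z":-0.4,"twist":0},{"x":0,"y":0,"z":-0.3,"twist":0},{"x":0,"y":0,"z":0,"twist":0},{"x":0,"y":0,"z":0,"twist":0}]'; python3 -c "
from h import *
state()"
```

```text
t: 17.55
position: [0.4665, -0.1426, 0.0542]
orientation: [-177.3, 89.7, 167.5]
wrist_force: [-0.4, -0.2, -1.3]
gripper_width: 0.0156
t 17.55 p [ 0.4665 -0.1426  0.0542] toolx [-0.0059  0.0013 -1.    ] zang -15.18 F [-0.4 -0.2 -1.3] w 0.0156
```

```bash
python3 -m inch '[{"x":0,"y":0,"z":-0.1,"twist":0},{"x":0,"y":0,"z":0,"twist":0},{"x":0,"y":0,"z":0,"twist":0}]'; python3 -c "
from h import *
state()"
```

```text
t: 17.85
position: [0.4667, -0.1427, 0.0534]
orientation: [-176.0, 89.7, 168.8]
wrist_force: [-0.6, 0.1, -1.8]
gripper_width: 0.016
t 17.85 p [ 0.4667 -0.1427  0.0534] toolx [-0.0054  0.0011 -1.    ] zang -15.18 F [-0.6  0.1 -1.8] w 0.016
```

```bash
python3 -m inch '[{"x":0,"y":0,"z":-0.1,"twist":0},{"x":0,"y":0,"z":0,"twist":0},{"x":0,"y":0,"z":0,"twist":0}]'; python3 -c "
from h import *
state()"
```

```text
t: 18.15
position: [0.4667, -0.1429, 0.053]
orientation: [-172.1, 89.7, 172.7]
wrist_force: [-0.2, -0.6, -1.3]
gripper_width: 0.0157
t 18.15 p [ 0.4667 -0.1429  0.053 ] toolx [-5.1e-03  7.0e-04 -1.0e+00] zang -15.17 F [-0.2 -0.6 -1.3] w 0.0157
```

```bash
python3 -m inch '[{"x":0,"y":0,"z":-0.15,"twist":0},{"x":0,"y":0,"z":0,"twist":0},{"x":0,"y":0,"z":0,"twist":0}]'; python3 -c "
from h import *
state()"
```

```text
t: 18.45
position: [0.4661, -0.1431, 0.0524]
orientation: [-166.4, 89.7, 178.5]
wrist_force: [-0.3, 1.5, 1.0]
gripper_width: 0.0157
t 18.45 p [ 0.4661 -0.1431  0.0524] toolx [-5.8e-03  2.0e-04 -1.0e+00] zang -15.13 F [-0.3  1.5  1. ] w 0.0157
```

Wrist force shows contact with the table. Releasing now.

```bash
python3 -m inch '[{"x":0,"y":0,"z":0,"twist":0},{"x":0,"y":0,"z":0,"twist":0},{"x":0,"y":0,"z":0,"twist":0},{"x":0,"y":0,"z":0,"twist":0},{"x":0,"y":0,"z":0,"twist":0},{"x":0,"y":0,"z":0,"twist":0},{"x":0,"y":0,"z":0,"twist":0},{"x":0,"y":0,"z":0,"twist":0},{"x":0,"y":0,"z":0,"twist":0},{"x":0,"y":0,"z":0,"twist":0},{"x":0,"y":0,"z":0,"twist":0},{"x":0,"y":0,"z":0,"twist":0}]' 8.0
python3 - <<'E'
from h import *
state()
c=manip.capture("wrist");cv2.imwrite("pics/w11.png",c["image"][:,:,::-1])
E
```

```text
t: 19.65
position: [0.4668, -0.1434, 0.052]
orientation: [-161.0, 89.7, -176.2]
wrist_force: [-0.4, -0.7, -0.7]
gripper_width: 0.0802
t 19.65 p [ 0.4668 -0.1434  0.052 ] toolx [-4.9e-03 -3.0e-04 -1.0e+00] zang -15.13 F [-0.4 -0.7 -0.7] w 0.0802
```

View pics/w11.png

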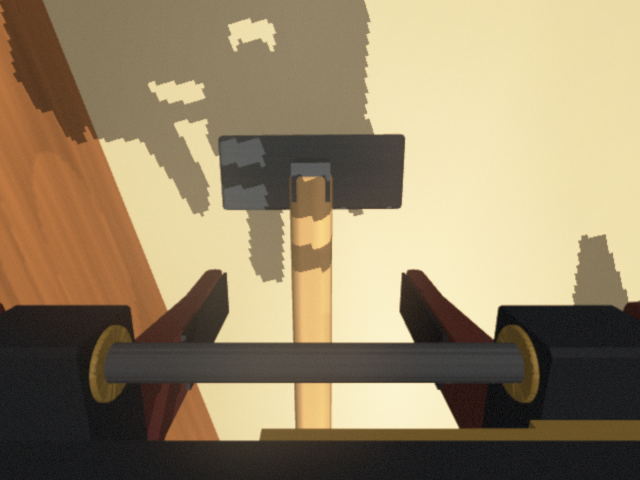

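Released, with both fingers clear of the handle. I'll raise the arm straight up.

```bash
python3 -m inch '[{"x":0,"y":0,"z":0.6,"twist":0},{"x":0,"y":0,"z":1.2,"twist":0},{"x":0,"y":0,"z":1.5,"twist":0},{"x":0,"y":0,"z":2,"twist":0},{"x":0,"y":0,"z":2,"twist":0},{"x":0,"y":0,"z":2,"twist":0},{"x":0,"y":0,"z":2,"twist":0},{"x":0,"y":0,"z":1,"twist":0},{"x":0,"y":0,"z":0,"twist":0},{"x":0,"y":0,"z":0,"twist":0},{"x":0,"y":0,"z":0,"twist":0}]' 8.0
python3 - <<'E'
from h import *
state()
c=manip.capture("scene");cv2.imwrite("pics/s12.png",c["image"][:,:,::-1])
c=manip.capture("top");cv2.imwrite("pics/t12.png",c["image"][:,:,::-1])
P=unproj(c,[[r["uv"][0],r["uv"][1]] for r in manip.regions_of("top","stone1")],.022); print(tray(P).round(4))
E
```

```text
t: 20.8
position: [0.4648, -0.1425, 0.1812]
orientation: [-168.9, 89.6, 175.9]
wrist_force: [-1.1, 0.4, -0.4]
gripper_width: 0.08
t 20.8 p [ 0.4648 -0.1425  0.1812] toolx [-6.6e-03  5.0e-04 -1.0e+00] zang -15.13 F [-1.1  0.4 -0.4] w 0.08
[[ 0.0299  0.0328]
 [-0.029  -0.0234]
 [-0.0189  0.0382]
 [ 0.0223 -0.0205]]
```

View pics/s12.png

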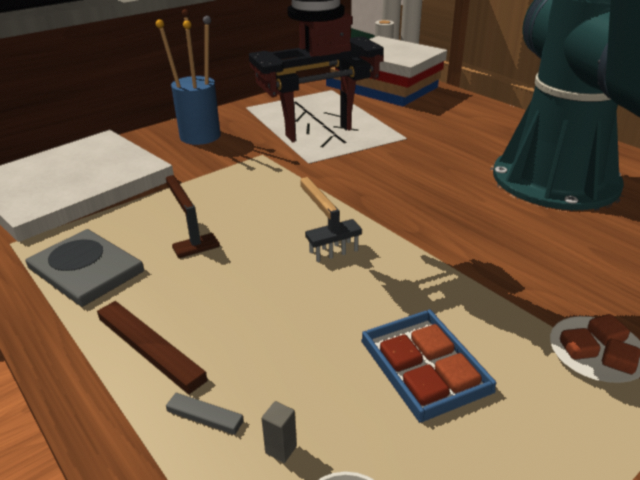

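View pics/t12.png

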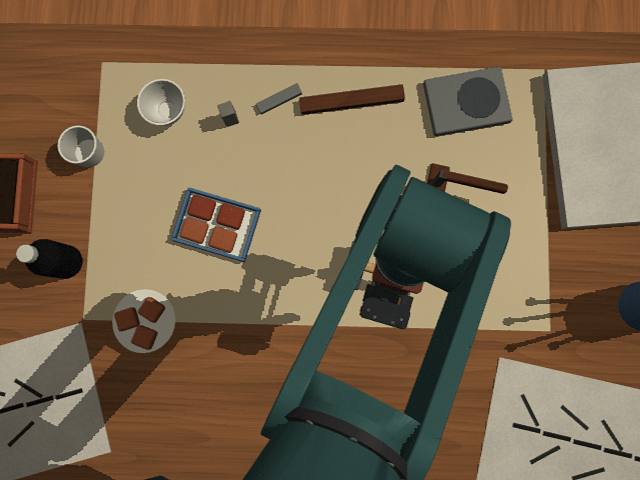

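The scene view shows four stones in one flat layer (425,362) and the rake upright on its tines (333,238). The gripper is well clear above it.

```bash
python3 -c "
from station import manip
print(manip.finish_job())"
```

```text
the job is handed in; nothing more can be done
None
```

I gripped the rake by its pale handle and raked the two upper stones off the heap with one stroke towards the tray's -y end. I held the rake until all four stones lay flat, then stood it on its tines at about (0.467, -0.143), roughly 0.3 m from the tray. I let go, raised the arm and handed the job in at about 21 s.

- **Stones:** the last pictures show all four in a single layer inside the tray walls. Measured in the tray frame, the centres are at about (30, 33), (-29, -23), (-19, 38) and (22, -21) mm. I judged them flat from the pictures, since there is no depth reading.
- **Rake:** it stands upright on its tines, clear of the gripper. I did not measure its lean; the tool had tilted about 2° between gripping and setting down.
- **Forces:** every wrist force I read was under about 3 N.
- **Disagreements:** one command was refused because its rows left out some axes, and nothing moved. The arm ran up to 16 mm past some short steps, which I corrected before gripping.

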